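# Set the bearing slide to its mark and offer a wheel bearing up over the spindle

## Task

Swing the clamp lever of the slide fixture fully open, slide the carriage along its rail until its pointer lines up with the pointed index finger, and swing the lever fully back so the carriage is locked there. Then pick up the wheel bearing, carry it over the screwdriver rack without touching the rack, and hold it level, centred straight above the spindle with about 10 mm of air under it, not touching, so the fit can be checked by eye. Finish while still holding it there, and leave the oil filter, bottle, wrench and big socket where they are.

Things in the scene. Friction and masses are not known exactly. Their poses are not given: they have to be found in the camera images.
- fixture: slide fixture fixed on the bench: grey base plate 150 x 360 mm, 12 mm thick, with a rail along its own y axis (rail top 35 mm up). Origin at the underside centre of the plate, on the bench; x across the rail (away from the robot at yaw 0), z up. On the rail runs a dark steel carriage plate, 130 mm (x) by 100 mm (y), top 58 mm above the bench, carrying the spindle, the clamp lever and the pointer.
- carriage (a joint): travel of the carriage along the rail in m, 0 to 0.17; it grows towards the fixture's -y. It drags with about 9 N and stays where it is left. Open the clamp lever before moving it.
- spindle_top (a point): centre of the top face of the upright plain steel spindle on the carriage: 28 mm diameter, 50 mm long above a round flange 68 mm wide; the top is 120 mm above the bench. The carriage can be slid by gripping the spindle. Axes parallel to the fixture's.
- lever (a joint): clamp lever angle in rad, turning about the vertical pivot, anticlockwise seen from above: 0 = locked (arm square to the rail, pointing to the fixture's -x), 1.2 = fully open (swung towards the fixture's -y); 0.1 rad of play before the stop past locked and 0.2 past open. It stays where it is left; moving it takes about 3 N at the knob.
- lever_knob (a point): upright black knob at the end of the clamp lever's arm, a cylinder 16 mm in diameter; this point is on its axis 100 mm above the bench; the knob's top is 120 mm, and the arm (10 mm thick) meets it at 73 mm above the bench. 70 mm from the pivot.
- lever_pivot (a point): point on the vertical pivot axis of the clamp lever, at the same height as the knob point (100 mm above the bench; the pivot hub itself ends at 80 mm). It rides on the carriage, 60 mm to the fixture's -x of the spindle axis.
- pointer_tip (a point): tip of the small pointed pointer on the carriage's far (+x) edge, 60 mm above the bench, level with the spindle axis along the rail. Axes parallel to the fixture's.
- mark_tip (a point): tip of the pointed index finger, the mark, on a small fixed steel stand beyond the far side of the rail, 60 mm above the bench, pointing towards the rail; about 5 mm of air between it and the pointer when they line up. Its axes are parallel to the fixture's: lined up means the same place along the fixture's y.
- bearing_center (a point): centre of the wheel bearing, a steel ring lying flat on the bench to the right of the rack: 60 mm outside diameter, 32 mm bore, 36 mm high (this point is 18 mm above its underside), about 0.4 kg; z along its axis.
- rack: red screwdriver rack fixed on the bench between the bearing and the fixture: block 260 mm (its x) by 45 mm (its y), 70 mm high, screwdriver handles standing up to 155 mm. Origin at its underside centre.
- oil_filter_center (a point): white oil filter canister standing upright, 76 mm diameter, 92 mm high; point at half height. Leave alone; it may stand where the bearing stood in another start.
- cleaner_center (a point): grey cleaner bottle with a red cap standing upright, 58 mm diameter, 150 mm high; point at half height. Leave alone.
- wrench: steel wrench 180 mm long lying on the bench near the robot's right; origin under its middle. Leave alone.
- big_socket_center (a point): plain steel socket (tube) 34 mm diameter, 50 mm high, standing on the bench at the left; point at half height. Leave alone.
There are look-alikes about, which are no part of the job. What is shaped like the part that bears bearing_center but green or orange is not meant.

How it is judged:
By the outcome, as a careful person would: the job done as asked, in the order asked, and still so for the second after the job is handed in, while the arm keeps its last pose, push and grip.
It also fails if it takes over 72 s, if anything falls off the work surface, if the arm or the gripper's body presses on something with over 40 N, if the wrist force passes 120 N, or if a joint passes its speed limit or range.

## Robot

A 6-joint arm with a two-finger parallel gripper is mounted at the origin on the work surface. World frame = base frame: x ahead of the robot, y to its left, z up, the work surface at z = 0. Lengths are in mm, angles in rad, forces in N, time in s.
With the tool pointing down it reaches from about 325 to 925 mm from the base axis. Payload 3.1 kg.
Tool frame: the origin (TCP) lies on the centre line of the jaws, within the pads' length; the fingertips stand 14 mm ahead of it and the grasp point (between the pads) lies 5 mm behind it; z points along the fingers, y is the line along which they close (so a half turn about z gives the same grasp; the last joint's range is limited). The gripper opens to 85 mm and grips with 20 to 120 N. Pads are 22 mm wide; open, the fingers measure 114 mm over their backs; the gripper's body (76 mm by 85 mm) begins 54 mm behind the grasp point. The pads swing forward as they close: fully open they stand 13 mm farther back than shut.
Start: joints at [1.059, 0.217, 1.613, -0, 1.311, -0.112], TCP at [243.254, 575.731, 245.3] pointing down, gripper open.
Joint ranges: [-2.75, 2.75], [-0.78, 2.1], [0.31, 2.55], [-1.13, 4.27], [0.13, 2.63], [-2.58, 2.58]. Speed limits (rad/s): [2.79, 2.79, 3.14, 3.14, 3.14, 3.14].

## Interface

Orientations are given as a unit quaternion [w, x, y, z].
In Python, from rig import env gives the robot as it stands.
- The arm moves only by the shell command python3 -m crank 'ROWS' [FORCE]. ROWS is JSON, a list of rows, each a list of 7 numbers: the shift along the tool's x, y, z in m, then the turn, a rotation vector about the tool's x, y, z in degrees, then the finger opening in m, from 0 to 0.0854. A call has exactly 8 rows; each row is the pose to reach, as a shift and turn from the pose commanded when the call began, along the tool's axes at that moment; what a row does not reach only later rows make up. A row lasts 1/10 s, in which the tool goes at most 50 mm and 8.59 degrees, less where a joint would pass 70% of its speed; a pose out of reach is approached as far as the arm can. A call with a gripper value outside its range is refused whole. The fingers move at their own pace and stop on an object; FORCE is the grip in N (left out, the last holds). Time passes only in rows, so rows that repeat a pose let the fingers close, or fill a call up. It gives the time, the measured TCP pose, the force, the opening and the grip force at its end, in the units of the state.
- env.read_state(): the state, without advancing time (a new reading comes with each control period).
- env.capture(name): name is "scene" or "top" or "wrist"; returns a dict with "img" (400x640x3 uint8, blue, green, red), "z_map" (400x640 float32, mm along the optical axis (not along the pixel's ray), 0 where there is no reading), "vfov" (degrees; the focal length in pixels is half the picture's height over the tangent of half this angle, whatever the lens; pixels are square), "cx", "cy" (the principal point, pixels), "R" (3x3) and "t" (3): a world point X has camera coordinates R X + t. Camera axes: x right, y down, z forward; pixel columns grow to the right and rows downward; lengths in mm; the calibration is good to about 2 mm. A picture is of the moment at which its call begins.
- env.sign_off(): hands the job in; it is judged then, once.
Trained networks look in a picture, given as the dict that the camera call returned (one of the last four; its "shot" number tells which), for a name from the list of things; names that differ only in an ending like _2 or _b are one class to them, and where a whole thing is asked for, a point or a joint stands for the part that bears it (a point fixed in the world has none). Each returns a list of dicts, best first, with "confidence" (0 to 1); they miss things now and then, are a little off and sometimes report something else, mostly with a low value. They report only what shows in the picture. A call takes as long as a camera call. They do not tell look-alikes from the thing itself.
- env.search_frame(label, picture): "xy" ([column, row] in pixels, amid what is visible of it).
- env.trace(label, picture): "region" (400x640 bool, what is visible of it) and "xy" ([column, row] in pixels, amid what is visible of it).
The state is a dict: "time": time; "joint_positions": joint angles; "qvel": joint speeds; "effort": joint torques, N m; "ee_pos": TCP position; "tool_rot": TCP orientation; "ft_force": force on the tool from outside, world axes, zero at the start; "ft_torque": the same for the moment, N m; "opening": opening from 0.0 (shut) to 1.0 (fully open); "grasp_force": force on a finger pad.
Only numpy, scipy, OpenCV 4.12 (cv2) and the standard library are available. Lean on these libraries where they do the work, as an engineer would, in place of code of your own. Each camera call takes 0.05 s, during which the arm holds its last target. There are 200 camera calls.

## Working session

There is one attempt and no reset: what is moved stays moved. The work goes in short steps, Python scripts to look and compute and a shell command to move; the robot and the scene stay as the last step left them, time stands still between calls to the robot, and variables do not carry over. Pictures are saved under pics/ and viewed, at most 10 in all, crops included, and the job is handed in when it is done.

```bash
mkdir -p pics; cat > h.py <<'E'
import numpy as np, cv2
from rig import env
def f(p): return 200/np.tan(np.radians(p["vfov"])/2)
def world(p,u,v,z=None,d=None):
    r=np.array([(u-p["cx"])/f(p),(v-p["cy"])/f(p),1.0]); R=np.array(p["R"]);t=np.array(p["t"])
    c=-R.T@t; w=R.T@r
    s=d if d is not None else (z-c[2])/w[2]
    return c+s*w
def proj(p,X):
    c=np.array(p["R"])@np.array(X)+np.array(p["t"]); return p["cx"]+f(p)*c[0]/c[2],p["cy"]+f(p)*c[1]/c[2]
def cloud(p,m=None):
    z=p["z_map"]; v,u=np.nonzero((z>0)&(m if m is not None else True)); d=z[v,u]
    r=np.stack([(u-p["cx"])/f(p)*d,(v-p["cy"])/f(p)*d,d],1)
    return (r-np.array(p["t"]))@np.array(p["R"]),u,v
E
python3 - <<'E'
from h import *
s=env.read_state(); print(s["ee_pos"],s["tool_rot"],s["time"],s["opening"])
for n in ["top","scene"]:
    p=env.capture(n); cv2.imwrite(f"pics/{n}0.png",p["img"]); print(n,p["vfov"],np.round(-np.array(p["R"]).T@p["t"]))
    for l in ["fixture","spindle_top","lever_knob","lever","lever_pivot","pointer_tip","mark_tip","bearing_center","rack","oil_filter_center","cleaner_center","wrench","big_socket_center"]:
        for d in env.search_frame(l,p)[:3]:
            u,v=d["xy"]; z=p["z_map"][int(v),int(u)]
            print(l,round(d["confidence"],2),np.round([u,v]),np.round(world(p,u,v,d=z)) if z>0 else None)
E
```

```text
[242.85581387 575.01100317 243.93383774] [-3.63335795e-04  1.98550651e-01  9.80089845e-01 -1.18436631e-03] 0.0 0.9990263441516289
top 44.85300384778267 [ 411.   -8. 1432.]
fixture 0.87 [242. 187.] [588. 243.  39.]
fixture 0.24 [218. 185.] [592. 307.  68.]
spindle_top 0.56 [216. 183.] [596. 308.  90.]
lever_knob 0.48 [209. 212.] [520. 349.   1.]
lever 0.55 [211. 210.] [520. 326.  77.]
pointer_tip 0.76 [216. 188.] [581. 313.  72.]
pointer_tip 0.53 [209. 205.] [534. 335.  61.]
mark_tip 0.66 [273. 155.] [675. 151.  59.]
mark_tip 0.47 [372. 114.] [ 772. -132.  120.]
bearing_center 0.88 [486. 212.] [ 502. -466.    3.]
bearing_center 0.71 [414. 214.] [ 497. -253.   30.]
bearing_center 0.55 [447. 221.] [ 477. -346.   33.]
rack 0.72 [353. 200.] [540. -75.  71.]
oil_filter_center 0.98 [412. 176.] [ 599. -241.   98.]
oil_filter_center 0.53 [215. 189.] [580. 315.  72.]
cleaner_center 0.89 [371. 114.] [ 773. -130.  115.]
wrench 0.75 [419. 287.] [ 288. -261.    9.]
big_socket_center 0.52 [171. 264.] [369. 461.   7.]
scene 51.3056275317355 [1135.  515. 1004.]
fixture 0.89 [374. 269.] [610. 276.  59
[... 286 characters left out ...]
77 [413. 250.] [508. 329.  77.]
lever 0.4 [238. 144.] [ 480. -373.   25.]
lever_pivot 0.72 [242. 143.] [ 463. -373.   16.]
lever_pivot 0.55 [417. 248.] [499. 334.  80.]
pointer_tip 0.66 [391. 278.] [616. 329.  82.]
pointer_tip 0.2 [415. 252.] [459. 320.  -1.]
mark_tip 0.51 [321. 270.] [692. 165.  38.]
bearing_center 0.85 [243. 144.] [ 462. -371.   11.]
bearing_center 0.69 [214. 140.] [ 527. -443.   38.]
bearing_center 0.59 [264. 165.] [ 508. -222.   39.]
rack 0.57 [289. 190.] [553. -69.  70.]
oil_filter_center 0.59 [238. 177.] [ 623. -215.   84.]
cleaner_center 0.86 [215. 228.] [ 798. -115.   96.]
wrench 0.56 [297. 130.] [ 285. -274.   12.]
big_socket_center 0.53 [477. 251.] [382. 457.  48.]
```

View pics/top0.png

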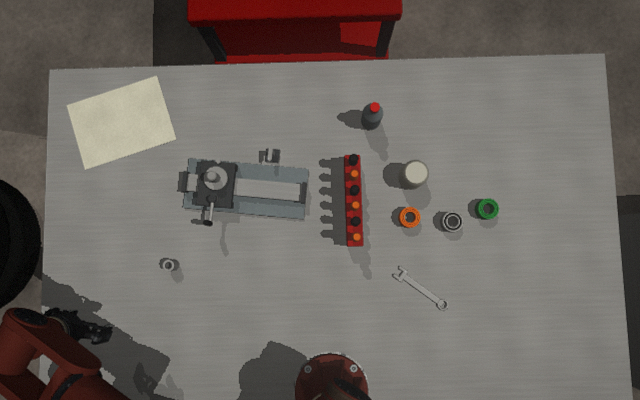

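View pics/scene0.png

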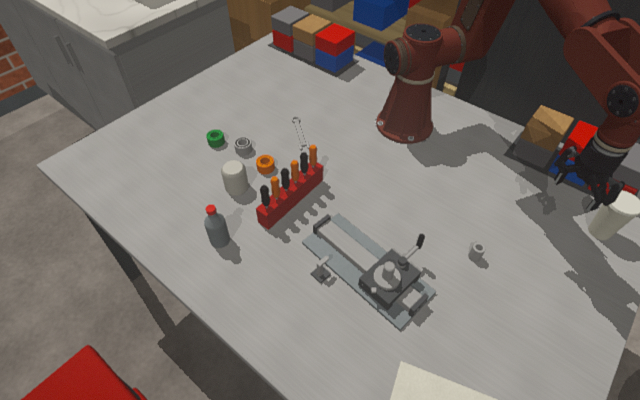

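Top view: the fixture is at (245,188) with the carriage at its left end, the knob at about (207,222) and the mark at (268,155). There are three ring candidates: orange (410,217), steel (452,222) and green (487,209). The steel one at (452,222) fits the description, and I'll check it in a crop.

```bash
python3 - <<'E'
from h import *
p=env.capture("top"); X,u,v=cloud(p)
def box(m,n):
    c,s,a=cv2.minAreaRect(X[m][:,:2].astype(np.float32)); print(n,m.sum(),np.round(c,1),np.round(s,1),round(a,1),X[m][:,2].mean().round(1))
reg=(X[:,0]>430)&(X[:,0]<720)&(X[:,1]>80)&(X[:,1]<440)
for lo,hi in [(7,17),(30,40),(50,66),(70,90),(95,110),(112,130)]:
    m=reg&(X[:,2]>lo)&(X[:,2]<hi)
    if m.sum()>3: box(m,(lo,hi))
m=reg&(X[:,2]>105); print(np.round(X[m]),u[m],v[m])
b=(abs(X[:,0]-480)<60)&(abs(X[:,1]+345)<50)&(X[:,2]>28); box(b,"bearing")
r=(abs(X[:,1]+75)<60)&(X[:,0]<720)&(X[:,0]>380)&(X[:,2]>60)&(X[:,2]<80); box(r,"rack")
a=cv2.resize(p["img"][140:260,160:320],(640,480),interpolation=cv2.INTER_CUBIC)
cv2.imwrite("pics/fx.png",a)
cv2.imwrite("pics/be.png",cv2.resize(p["img"][190:240,390:510],(720,300),interpolation=cv2.INTER_CUBIC))
E
```

```text
(7, 17) 2610 [576.2 259.2] [289.9 357.1] 0.5 12.3
(30, 40) 1182 [602.  248.3] [142.9 331.5] 5.4 35.6
(50, 66) 1124 [602.9 276.8] [147.5 273.8] 7.7 59.0
(70, 90) 354 [617.3 278. ] [111.8 272.2] 49.7 75.4
(95, 110) 21 [549.3 318.8] [ 15.5 145.5] 80.9 101.4
(112, 130) 111 [549.8 318.3] [ 26.1 149.4] 85.2 120.1
[[624. 318. 118.]
 [624. 315. 117.]
 [626. 314. 110.]
 [623. 308. 123.]
 [621. 322. 124.]
 [621. 320. 122.]
 [620. 315. 127.]
 [621. 314. 122.]
 [621. 311. 124.]
 [620. 308. 125.]
 [621. 305. 123.]
 [622. 305. 112.]
 [619. 326. 119.]
 [618. 322. 122.]
 [618. 319. 122.]
 [619. 318. 117.]
 [618. 314. 120.]
 [618. 312. 120.]
 [618. 308. 122.]
 [618. 306. 121.]
 [618. 303. 122.]
 [616. 326. 119.]
 [616. 322. 121.]
 [616. 320. 121.]
 [616. 318. 116.]
 [615. 313. 124.]
 [616. 312. 117.]
 [616. 309. 120.]
 [615. 306. 121.]
 [615. 303. 123.]
 [616. 301. 118.]
 [613. 325. 121.]
 [614. 324. 114.]
 [613. 320. 119.]
 [613. 317. 119.]
 [613. 315. 117.]
 [613. 311. 121.]
 [613. 309. 120.]
 [612. 306. 122.]
 [613. 304. 118.]
 [614. 302. 114.]
 [610. 325. 120.]
 [610. 322. 123.]
 [610. 320. 121.]
[... 1689 characters left out ...]
6 207 204
 205 206 207 208 203 204 205 206 207 208 209 203 204 205 206 207 208 209
 204 205 206 207 208 209 205 206 207 208] [171 171 171 171 172 172 172 172 172 172 172 172 173 173 173 173 173 173
 173 173 173 174 174 174 174 174 174 174 174 174 174 175 175 175 175 175
 175 175 175 175 175 176 176 176 176 176 176 176 176 176 176 176 177 177
 177 177 177 177 177 177 177 177 178 178 178 178 178 178 178 178 178 178
 179 179 179 179 179 179 179 179 180 180 180 180 180 180 220 220 220 221
 221 221 221 221 222 222 222 222 222 222 222 223 223 223 223 223 223 223
 224 224 224 224 224 224 225 225 225 225]
bearing 255 [ 475.1 -359. ] [58.5 57.8] 86.6 35.5
rack 953 [539.1 -77.2] [259.3  45.2] 0.4 70.6
```

View pics/fx.png

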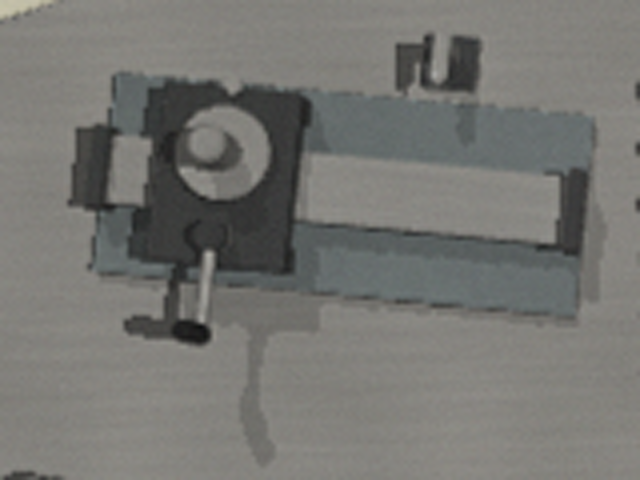

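View pics/be.png

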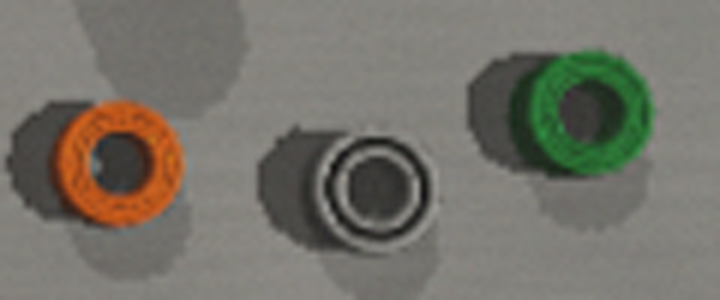

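The crops show orange on the left, steel with a dark seal ring in the middle (360,185) and green on the right. The steel ring at about (475,-359) mm is the one meant. In the fixture crop the knob is at (190,330), the spindle top at (207,145) and the mark stand at (437,60). The fixture yaw is about -5.4°. Next I'll move above the knob and look from there.

```bash
python3 -m crank '[[-0.04,-0.017,0,0,0,-2.2,0.0854],[-0.08,-0.034,0,0,0,-4.4,0.0854],[-0.12,-0.05,0,0,0,-6.6,0.0854],[-0.16,-0.067,0,0,0,-8.8,0.0854],[-0.2,-0.084,0,0,0,-11,0.0854],[-0.24,-0.1,0,0,0,-13.2,0.0854],[-0.28,-0.117,0,0,0,-15.4,0.0854],[-0.316,-0.134,0,0,0,-17.5,0.0854]]' 30
python3 - <<'E'
from h import *
p=env.capture("wrist"); cv2.imwrite("pics/w1.png",p["img"]); s=env.read_state(); print(s["ee_pos"],s["tool_rot"],s["joint_positions"],np.round(-np.array(p["R"]).T@p["t"]))
for l in ["spindle_top","lever_knob","pointer_tip","mark_tip"]:
    for d in env.search_frame(l,p)[:2]:
        u,v=d["xy"]; z=dict(spindle_top=120,lever_knob=120).get(l,60); print(l,round(d["confidence"],2),np.round([u,v]),np.round(world(p,u,v,z=z)))
X,u,v=cloud(p); m=(X[:,2]>112)&(X[:,2]<127)
for n,c in (("sp",(611,313)),("kn",(482,329))):
    k=m&(np.hypot(X[:,0]-c[0],X[:,1]-c[1])<25); 
    if k.sum(): print(n,k.sum(),cv2.minEnclosingCircle(X[k][:,:2].astype(np.float32)),X[k].mean(0))
E
```

```text
time: 2.25
ee_pos: [483.5, 327.8, 245.6]
tool_rot: [0.0, 0.047, 0.999, 0.0]
ft_force: [0.8, -0.4, 0.2]
opening: 0.999
grasp_force: 0.0
[487.56926288 323.29476591 245.63909956] [ 0.0024525   0.04795135  0.99884465 -0.00200348] [ 0.46852301  0.13150995  1.71103414 -0.00613546  1.29676703 -1.00467974] [410. 335. 374.]
spindle_top 0.61 [328. 261.] [547. 324. 120.]
spindle_top 0.42 [437.  54.] [378. 424. 120.]
lever_knob 0.64 [327. 216.] [502. 327. 120.]
pointer_tip 0.57 [328. 259.] [577. 321.  60.]
mark_tip 0.73 [232. 319.] [649. 194.  60.]
sp 551 ((610.2939453125, 316.0231628417969), 14.318402290344238) [607.60184483 316.42324398 118.39373802]
kn 245 ((481.61663818359375, 331.1494445800781), 7.892984390258789) [480.49700578 331.34057919 118.5075376 ]
```

View pics/w1.png

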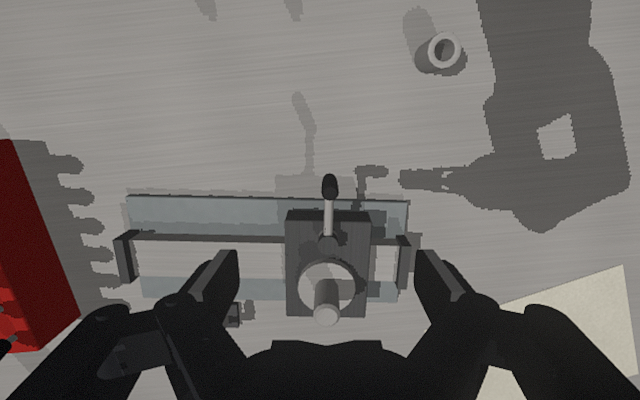

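The wrist view shows the knob at (330,185), the spindle at (326,310) and the mark stand at (240,312), partly hidden by a finger. I'll fit the fixture's yaw from the rail and plate edges, then descend on the knob.

```bash
python3 - <<'E'
from h import *
for n in ["wrist","top"]:
    p=env.capture(n); X,u,v=cloud(p)
    # near (-x) edge of plate top: per y-bin minimum x; also rail near edge
    for lo,hi,xl,xh in [(8,16,500,600),(31,39,540,620)]:
        m=(X[:,2]>lo)&(X[:,2]<hi)&(X[:,0]>xl)&(X[:,0]<xh)&(X[:,1]>100)&(X[:,1]<250)
        ys=np.arange(105,245,5);pts=[]
        for y in ys:
            k=m&(abs(X[:,1]-y)<3)
            if k.sum()>3: pts.append((X[k][:,0].min(),y))
        pts=np.array(pts,np.float32)
        if len(pts)>5:
            d=cv2.fitLine(pts,cv2.DIST_HUBER,0,.01,.01).ravel(); print(n,lo,np.degrees(np.arctan2(d[0],d[1])),pts[0],pts[-1])
    m=(X[:,2]>45)&(X[:,2]<75)&(X[:,0]>650)&(X[:,0]<740)&(X[:,1]>80)&(X[:,1]<230)
    if m.sum(): print(n,"mark",np.round(X[m][:,:3].min(0)),np.round(X[m].max(0)),m.sum())
    m=(X[:,2]>52)&(X[:,2]<64)&(X[:,0]>510)&(X[:,0]<690)&(X[:,1]>240)&(X[:,1]<390)
    print(n,"carr",m.sum(),cv2.minAreaRect(X[m][:,:2].astype(np.float32)))
E
python3 -m crank '[[0,0.002,0.018,0,0,0,0.05],[0,0.002,0.036,0,0,0,0.05],[0,0.002,0.055,0,0,0,0.05],[0,0.002,0.073,0,0,0,0.05],[0,0.002,0.09,0,0,0,0.05],[0,0.002,0.11,0,0,0,0.05],[0,0.002,0.128,0,0,0,0.05],[0,0.002,0.145,0,0,0,0.05]]' 30
```

```text
wrist 8 5.5392947 [500.12674 105.     ] [511.3354 240.    ]
wrist 31 6.8552737 [545.0321 105.    ] [560.9951 240.    ]
wrist carr 5111 ((595.8944091796875, 317.8239440917969), (100.05128479003906, 131.58738708496094), 83.40685272216797)
top 8 5.301972 [501.87802 105.     ] [513.8585 240.    ]
top 31 6.505425 [546.9346 105.    ] [564.82153 240.     ]
top mark [658. 151.  46.] [693. 164.  70.] 55
top carr 1000 ((600.0538330078125, 315.7718200683594), (102.37451171875, 136.6510009765625), 82.95153045654297)
time: 3.4
ee_pos: [481.1, 332.6, 99.4]
tool_rot: [-0.0, 0.046, 0.999, -0.0]
ft_force: [-0.9, -0.2, -0.5]
opening: 0.588
grasp_force: 0.0
```

```bash
python3 -m crank '[[0,0,0,0,0,0,0.01],[0,0,0,0,0,0,0.01],[0,0,0,0,0,0,0.01],[0,0,0,0,0,0,0.01],[0,0,0,0,0,0,0.01],[0,0,0,0,0,0,0.01],[0,0,0,0,0,0,0.01],[0,0,0,0,0,0,0.01]]' 30
```

```text
time: 4.2
ee_pos: [482.1, 332.0, 101.0]
tool_rot: [-0.0, 0.047, 0.999, 0.001]
ft_force: [-4.7, 2.7, 2.7]
opening: 0.176
grasp_force: 30.2
```

```bash
python3 -m crank '[[-0.0006,-0.0112,0,0,0,0,0.01],[-0.0028,-0.0214,0,0,0,0,0.01],[-0.0068,-0.0319,0,0,0,0,0.01],[-0.0124,-0.0415,0,0,0,0,0.01],[-0.019,-0.0497,0,0,0,0,0.01],[-0.0273,-0.0572,0,0,0,0,0.01],[-0.0367,-0.0633,0,0,0,0,0.01],[-0.0463,-0.0676,0,0,0,0,0.01]]' 30
```

```text
time: 5.0
ee_pos: [521.8, 260.8, 100.9]
tool_rot: [-0.0, 0.047, 0.999, 0.001]
ft_force: [-4.0, 7.3, 1.9]
opening: 0.175
grasp_force: 31.4
```

```bash
python3 -m crank '[[0,0,0,0,0,0,0.06],[0,0,0,0,0,0,0.06],[0,0,0,0,0,0,0.06],[0,0,-0.03,0,0,0,0.06],[0,0,-0.06,0,0,0,0.06],[-0.028,0.021,-0.08,0,0,0.5,0.06],[-0.056,0.042,-0.1,0,0,1,0.06],[-0.083,0.064,-0.1,0,0,1.4,0.06]]' 30
python3 - <<'E'
from h import *
for n in ["wrist","top"]:
    p=env.capture(n); cv2.imwrite(f"pics/{n}2.png",p["img"]); X,u,v=cloud(p)
    m=(X[:,2]>112)&(X[:,2]<127)
    for nm,c in (("sp",(611,315)),("kn",(521,259))):
        k=m&(np.hypot(X[:,0]-c[0],X[:,1]-c[1])<25)
        if k.sum(): print(n,nm,k.sum(),cv2.minEnclosingCircle(X[k][:,:2].astype(np.float32)),X[k].mean(0))
    for l in ["mark_tip"]:
        for d in env.trace(l,p)[:2]:
            P,uu,vv=cloud(p,d["region"]); print(n,l,d["confidence"],np.round(d["xy"]),np.round(P[P[:,2]>25].min(0)),np.round(P.max(0)))
E
python3 -c "
import cv2
p=cv2.imread('pics/wrist2.png');cv2.imwrite('pics/wrist2b.png',p)"
```

```text
time: 5.8
ee_pos: [614.0, 316.7, 205.4]
tool_rot: [0.004, 0.06, 0.998, 0.001]
ft_force: [0.3, 0.0, 0.8]
opening: 0.704
grasp_force: 0.0
wrist sp 1011 ((610.5120239257812, 316.19390869140625), 14.028464317321777) [609.26339615 316.20501555 118.89728069]
wrist kn 472 ((519.2041015625, 261.0397644042969), 7.8836188316345215) [519.49498682 261.97882973 118.61476278]
wrist mark_tip 0.8 [196. 254.] [656. 152.  25.] [721. 182.  65.]
top sp 46 ((608.2869262695312, 312.3587646484375), 11.873746871948242) [606.53322194 312.29414316 120.01199579]
top kn 28 ((519.8248901367188, 258.5198974609375), 7.518316745758057) [520.18626997 258.20400973 118.99316526]
top mark_tip 0.73 [272. 152.] [658. 151.  26.] [705. 178.  73.]
top mark_tip 0.3 [224. 187.] [499. 211.  26.] [664. 333. 500.]
```

View pics/wrist2.png

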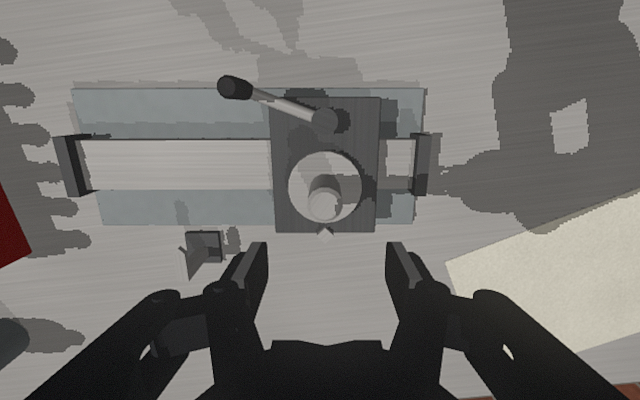

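The lever is open, with the knob at (235,87) and the spindle at (325,205). The pointer is at (326,231). The mark stand is around (200,250), so I'll enlarge it.

```bash
python3 - <<'E'
from h import *
p=env.capture("wrist")
cv2.imwrite("pics/mk.png",cv2.resize(p["img"][210:300,160:260],(600,540),interpolation=cv2.INTER_CUBIC))
z=p["z_map"]
for r in range(224,284,4):
    print(r,[ "%d,%d,%d"%tuple(np.round(world(p,c,r,d=z[r,c]))) for c in range(176,228,6)])
q=env.capture("scene"); cv2.imwrite("pics/s2.png",cv2.resize(q["img"][240:330,290:450],(800,450),interpolation=cv2.INTER_CUBIC))
E
```

```text
224 ['641,139,11', '642,147,12', '643,153,12', '643,160,12', '644,167,13', '645,174,12', '646,180,11', '646,187,13', '647,194,12']
228 ['646,138,12', '646,146,13', '647,152,12', '648,159,12', '649,166,12', '650,172,12', '651,179,11', '651,186,12', '652,193,12']
232 ['655,130,-1', '656,137,0', '657,144,-1', '657,151,0', '658,158,-1', '659,165,-1', '660,172,-1', '660,180,1', '662,187,0']
236 ['660,129,1', '661,136,0', '661,143,0', '662,150,0', '663,158,1', '664,165,1', '665,171,-1', '666,178,0', '667,186,0']
240 ['664,128,2', '666,135,0', '663,147,9', '665,152,7', '665,160,8', '666,167,7', '667,174,8', '668,181,7', '672,184,-1']
244 ['669,127,2', '671,133,0', '668,145,8', '670,151,7', '670,159,9', '671,166,8', '672,173,8', '673,180,7', '677,183,0']
248 ['675,125,0', '676,132,0', '673,144,8', '675,150,7', '675,158,8', '676,165,8', '677,172,8', '677,179,9', '682,183,1']
252 ['681,123,0', '682,130,-1', '678,143,9', '680,149,8', '680,156,8', '681,163,8', '683,170,6', '683,177,7', '687,181,0']
256 ['685,122,1', '659,165,60', '684,141,7', '684,148,8', '682,159,15', '683,165,14', '688,169,7', '688,176,8', '692,180,1']
260 ['661,161,65', '662,166,64', '689,139,8', '682,156,24', '682,163,25', '688,165,15', '692,168,8', '693,175,8', '698,178,-1']
264 ['665,159,64', '667,164,62', '670,167,58', '682,160,34', '684,166,33', '692,164,17', '698,167,8', '699,173,6', '703,178,0']
268 ['670,158,64', '670,164,64', '674,167,59', '683,164,43', '688,165,34', '702,158,7', '703,166,8', '704,172,7', '709,176,0']
272 ['674,156,63', '675,162,63', '678,166,59', '684,166,48', '692,165,36', '712,152,-1', '713,160,-1', '713,168,-1', '597,273,216']
276 ['678,156,64', '680,161,63', '681,166,62', '689,165,49', '716,144,0', '717,151,-1', '718,159,0', '719,166,-1', '598,274,219']
280 ['683,154,63', '684,160,63', '685,165,62', '693,164,49', '721,143,0', '723,150,-1', '723,158,0', '724,165,-1', '593,279,229']
```

View pics/mk.png

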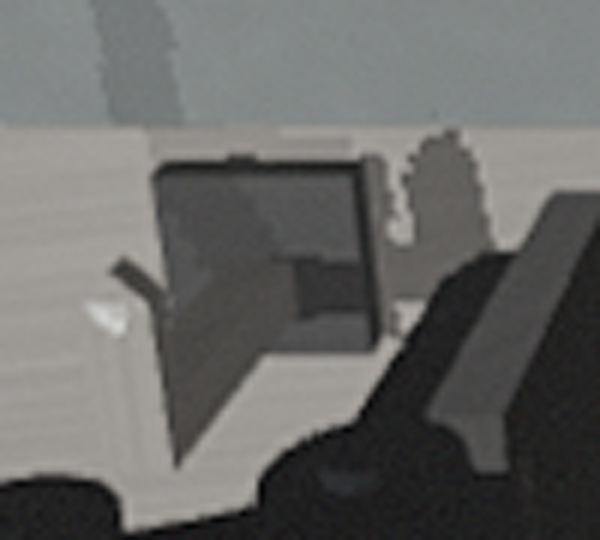

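View pics/s2.png

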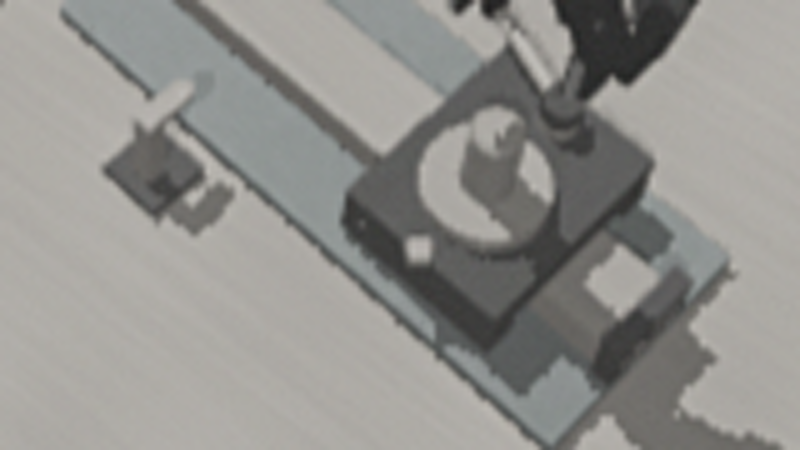

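The crop shows the mark stand with its finger, which is the same light colour as the bench, at wrist pixels of about (172–188, 254–285). In the scene crop the finger points to the rail at (180,95) and the pointer is at (418,250). Next I'll work out the shift.

```bash
python3 - <<'E'
from h import *
fy=np.array([.118,.993]);fx=np.array([.993,-.118])
for n in ["wrist","top","scene"]:
    p=env.capture(n); X,u,v=cloud(p)
    m=(X[:,2]>52)&(X[:,2]<70)&(X[:,0]>645)&(X[:,0]<690)&(X[:,1]>130)&(X[:,1]<195)
    F=X[m][:,:2]; a=F@fx;b=F@fy
    print(n,"mark",m.sum(),"z",X[m][:,2].mean().round(1),[(int(lo),len(b[(a>=lo)&(a<lo+6)]),np.round([b[(a>=lo)&(a<lo+6)].min(),b[(a>=lo)&(a<lo+6)].max()],1).tolist()) for lo in np.arange(a.min(),a.max(),6) if ((a>=lo)&(a<lo+6)).any()])
    k=(X[:,2]>105)&(X[:,2]<127)&(np.hypot(X[:,0]-610,X[:,1]-315)<25); G=X[k][:,:2]
    if k.sum(): print(" spindle fy",np.round([(G@fy).min(),(G@fy).max(),(G@fx).min(),(G@fx).max()],1))
    k=(X[:,2]>52)&(X[:,2]<75)&((X[:,:2]@fx)>(634))&((X[:,:2]@fx)<650)&(abs(X[:,1]-308)<30); G=X[k][:,:2]
    if k.sum():
        a=G@fx;b=G@fy; t=a>a.max()-4; print(" pointer",a.max().round(1),b[t].min().round(1),b[t].max().round(1))
E
```

```text
wrist mark 463 z 62.0 [(632, 69, [233.9, 245.9]), (638, 84, [233.1, 245.4]), (644, 80, [232.8, 245.4]), (650, 80, [232.2, 245.8]), (656, 93, [232.9, 245.6]), (662, 57, [232.7, 245.6])]
 spindle fy [372.2 399.2 555.2 583.5]
top mark 49 z 64.2 [(634, 7, [232.3, 241.8]), (640, 8, [232.9, 242.0]), (646, 9, [232.8, 242.0]), (652, 10, [231.1, 243.1]), (658, 11, [231.4, 243.1]), (664, 4, [232.4, 240.8])]
 spindle fy [369.9 388.8 556.4 579.6]
scene mark 60 z 64.2 [(634, 10, [233.3, 243.9]), (640, 12, [232.3, 243.8]), (646, 10, [234.0, 245.7]), (652, 12, [233.8, 244.0]), (658, 10, [233.6, 244.5]), (664, 6, [233.4, 244.7])]
 spindle fy [372.9 399.3 559.1 584.6]
```

```bash
python3 -m crank '[[0,0,0.025,0,0,0,0.06],[0,0,0.05,0,0,0,0.06],[0,0,0.075,0,0,0,0.06],[0,0,0.1,0,0,0,0.06],[0,0,0.1,0,0,0,0.02],[0,0,0.1,0,0,0,0.02],[0,0,0.1,0,0,0,0.02],[0,0,0.1,0,0,0,0.02]]' 60
```

```text
time: 7.05
ee_pos: [610.7, 315.8, 101.2]
tool_rot: [0.0, 0.059, 0.998, 0.0]
ft_force: [-0.9, 1.2, -4.8]
opening: 0.309
grasp_force: 59.3
```

```bash
python3 -m crank '[[0,-0.015,0,0,0,0,0.02],[0,-0.035,0,0,0,0,0.02],[0,-0.058,0,0,0,0,0.02],[0,-0.082,0,0,0,0,0.02],[0,-0.106,0,0,0,0,0.02],[0,-0.128,0,0,0,0,0.02],[0,-0.143,0,0,0,0,0.02],[0,-0.1465,0,0,0,0,0.02]]' 60
python3 - <<'E'
from h import *
fy=np.array([.118,.993]);fx=np.array([.993,-.118])
s=env.read_state(); print(s["ee_pos"],s["ft_force"])
for n in ["scene","wrist","top"]:
    p=env.capture(n); X,u,v=cloud(p); a=X[:,:2]@fx;b=X[:,:2]@fy
    m=(X[:,2]>48)&(X[:,2]<70)&(a>615)&(a<690)&(b>200)&(b<280)
    for lo in range(616,662,4):
        k=m&(a>=lo)&(a<lo+4)
        if k.sum(): print(n,lo,k.sum(),np.round([b[k].min(),b[k].max(),np.median(b[k]),X[k][:,2].mean()],1))
    if n!="top": cv2.imwrite(f"pics/{n}3.png",p["img"])
    print([proj(p,(658,164,60))])
q=cv2.imread("pics/scene3.png")[235:315,280:400]; a=cv2.resize(q,(720,480),interpolation=cv2.INTER_CUBIC); cv2.imwrite("pics/al.png",a)
E
```

```text
time: 7.85
ee_pos: [593.7, 171.0, 101.2]
tool_rot: [0.001, 0.06, 0.998, 0.002]
ft_force: [0.9, 9.0, -5.3]
opening: 0.307
grasp_force: 61.0
[593.70374313 171.03355404 101.19607217] [ 0.91379515  8.97388037 -5.28556523]
scene 616 52 [201.5 279.  243.7  57.5]
scene 620 33 [205.9 274.7 241.8  58.5]
scene 624 3 [237.7 242.1 240.6  64.2]
scene 628 1 [240.6 240.6 240.6  64.8]
scene 632 2 [236.8 239.5 238.1  64.4]
scene 636 5 [234.4 244.1 242.1  64.3]
scene 640 10 [232.8 245.2 239.5  64.5]
scene 644 7 [231.7 244.1 241.4  63.9]
scene 648 6 [231.7 244.6 237.8  64.6]
scene 652 7 [232.1 245.7 238.8  64.8]
scene 656 8 [233.6 244.3 240.8  63.5]
scene 660 9 [232.6 244.5 241.6  61.7]
[(np.float64(328.39456072359985), np.float64(257.20933535013114))]
wrist 616 3 [220.8 259.  221.4  57.1]
wrist 620 1 [236.9 236.9 236.9  64.1]
wrist 624 16 [237.5 242.8 240.2  63.2]
wrist 632 84 [235.4 242.9 238.8  61. ]
wrist 636 125 [233.3 244.9 238.8  62.1]
wrist 640 87 [233.4 244.9 238.8  63.1]
wrist 644 83 [233.4 244.9 239.5  63.1]
wrist 648 36 [233.4 244.9 239.8  62.9]
[(np.float64(327.454577145845), np.float64(322.5928039244248))]
top 616 7 [201.6 213.3 209.7  60.1]
top 620 1 [208.  208.  208.   57.3]
[(np.float64(268.1609380282879), np.float64(161.21284264286348))]
```

View pics/al.png

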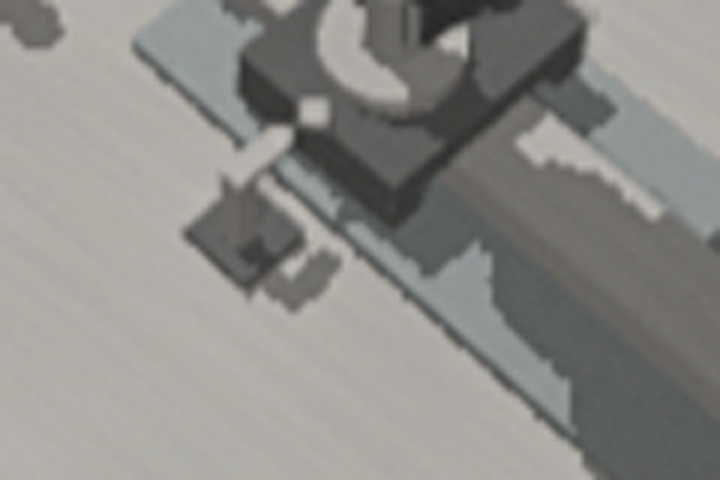

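The pointer at crop (313,110) faces the finger tip at (285,130). The numbers put the pointer about 1.1 mm short, so I'll nudge it and measure again.

```bash
python3 -m crank '[[0,-0.0005,0,0,0,0,0.02],[0,-0.001,0,0,0,0,0.02],[0,-0.0012,0,0,0,0,0.02],[0,-0.0012,0,0,0,0,0.02],[0,-0.0012,0,0,0,0,0.02],[0,-0.0012,0,0,0,0,0.02],[0,-0.0012,0,0,0,0,0.02],[0,-0.0012,0,0,0,0,0.02]]' 60
cat > al.py <<'E'
from h import *
fy=np.array([.118,.993]);fx=np.array([.993,-.118])
for n in ["wrist"]*3+["scene"]*2:
    p=env.capture(n); X,u,v=cloud(p); a=X[:,:2]@fx;b=X[:,:2]@fy
    m=(X[:,2]>54)&(X[:,2]<70)&(b>225)&(b<255)
    r=[]
    for lo,hi in [(622,629),(633,650)]:
        k=m&(a>=lo)&(a<hi)&((X[:,2]>60.5)|(lo>630)); r+=[k.sum(),round((b[k].min()+b[k].max())/2,2),round(b[k].mean(),2)]
    print(n,r)
E
python3 al.py
```

```text
time: 8.8
ee_pos: [593.7, 170.8, 101.2]
tool_rot: [0.001, 0.059, 0.998, 0.002]
ft_force: [-0.7, 7.0, -3.5]
opening: 0.303
grasp_force: 61.2
wrist [np.int64(18), np.float64(239.89), np.float64(239.85), np.int64(384), np.float64(239.15), np.float64(238.92)]
wrist [np.int64(18), np.float64(239.87), np.float64(239.85), np.int64(387), np.float64(239.13), np.float64(238.93)]
wrist [np.int64(18), np.float64(239.88), np.float64(239.85), np.int64(381), np.float64(239.15), np.float64(238.95)]
scene [np.int64(9), np.float64(240.34), np.float64(240.37), np.int64(27), np.float64(238.52), np.float64(239.01)]
scene [np.int64(6), np.float64(239.6), np.float64(239.85), np.int64(29), np.float64(238.35), np.float64(238.94)]
```

```bash
python3 -m crank '[[0,-0.0007,0,0,0,0,0.02],[0,-0.0014,0,0,0,0,0.02],[0,-0.0014,0,0,0,0,0.02],[0,-0.0014,0,0,0,0,0.02],[0,-0.0014,0,0,0,0,0.02],[0,-0.0014,0,0,0,0,0.02],[0,-0.0014,0,0,0,0,0.02],[0,-0.0014,0,0,0,0,0.02]]' 60
python3 al.py
```

```text
time: 9.85
ee_pos: [593.6, 169.9, 101.2]
tool_rot: [0.001, 0.059, 0.998, 0.002]
ft_force: [0.0, 9.0, -4.4]
opening: 0.304
grasp_force: 61.2
wrist [np.int64(18), np.float64(239.01), np.float64(238.96), np.int64(409), np.float64(239.04), np.float64(239.01)]
wrist [np.int64(18), np.float64(239.0), np.float64(238.96), np.int64(409), np.float64(239.05), np.float64(238.99)]
wrist [np.int64(18), np.float64(238.99), np.float64(238.96), np.int64(398), np.float64(239.04), np.float64(238.99)]
scene [np.int64(9), np.float64(240.47), np.float64(240.83), np.int64(29), np.float64(238.42), np.float64(238.98)]
scene [np.int64(7), np.float64(238.83), np.float64(239.02), np.int64(26), np.float64(238.98), np.float64(239.63)]
```

Aligned within about 0.1 mm by the wrist camera. I'll release, lift over to the knob and descend.

```bash
python3 -m crank '[[0,0.001,0,0,0,0,0.02],[0,0.001,0,0,0,0,0.055],[0,0.001,0,0,0,0,0.055],[0,0.001,0,0,0,0,0.055],[0,0.001,-0.03,0,0,0,0.055],[0,0.001,-0.06,0,0,0,0.055],[0.04,-0.033,-0.07,0,0,0,0.055],[0.082,-0.0655,-0.07,0,0,0,0.055]]' 60
python3 al.py | head -2
python3 - <<'E'
from h import *
for n in ["wrist"]:
    p=env.capture(n); X,u,v=cloud(p); m=(X[:,2]>112)&(X[:,2]<127)
    for nm,c in (("sp",(593,170)),("kn",(503,114))):
        k=m&(np.hypot(X[:,0]-c[0],X[:,1]-c[1])<25)
        if k.sum(): print(nm,k.sum(),cv2.minEnclosingCircle(X[k][:,:2].astype(np.float32)))
print(env.read_state()["ee_pos"])
E
```

```text
time: 10.9
ee_pos: [512.1, 114.8, 173.9]
tool_rot: [0.004, 0.059, 0.998, 0.0]
ft_force: [-1.1, -0.7, -0.8]
opening: 0.647
grasp_force: 0.0
wrist [np.int64(11), np.float64(235.88), np.float64(236.12), np.int64(50), np.float64(235.35), np.float64(234.18)]
kn 460 ((501.7487487792969, 114.82769775390625), 8.124895095825195)
[505.49538407 113.92780623 168.84935572]Traceback (most recent call last):
  File "al.py", line 8, in <module>
    k=m&(a>=lo)&(a<hi)&((X[:,2]>60.5)|(lo>630)); r+=[k.sum(),round((b[k].min()+b[k].max())/2,2),round(b[k].mean(),2)]
                                                                    ~~~~~~~~^^
    return umr_minimum(a, axis, None, out, keepdims, initial, where)
ValueError: zero-size array to reduction operation minimum which has no identity
```

```bash
python3 -m crank '[[0.0015,0,0.03,0,0,0,0.055],[0.0015,0,0.06,0,0,0,0.055],[0.0015,0,0.07,0,0,0,0.055],[0.0015,0,0.07,0,0,0,0.01],[0.0015,0,0.07,0,0,0,0.01],[0.0015,0,0.07,0,0,0,0.01],[0.0015,0,0.07,0,0,0,0.01],[0.0015,0,0.07,0,0,0,0.01]]' 30
```

```text
time: 11.85
ee_pos: [509.6, 115.0, 101.9]
tool_rot: [0.002, 0.059, 0.998, -0.001]
ft_force: [0.7, -4.2, 3.1]
opening: 0.178
grasp_force: 30.0
```

```bash
python3 - <<'E'
from h import *
for i in range(3):
    s=env.read_state(); print(s["time"],s["ee_pos"],s["joint_positions"]); p=env.capture("wrist")
X,u,v=cloud(p); k=(X[:,2]>108)&(X[:,2]<127)&(np.hypot(X[:,0]-503,X[:,1]-115)<20); print(k.sum(),cv2.minEnclosingCircle(X[k][:,:2].astype(np.float32)))
q=p["img"].copy(); cv2.imwrite("pics/w4.png",q)
E
```

```text
11.85 [509.61138841 115.04725918 101.93069296] [ 8.85499599e-02  1.72575231e-01  1.96153570e+00 -1.92024442e-03
  1.00404160e+00 -1.36288790e+00]
11.9 [509.60439558 115.04718393 101.91499831] [ 8.84954510e-02  1.72555098e-01  1.96159518e+00 -1.80295855e-03
  1.00396081e+00 -1.36285179e+00]
11.95 [509.5909846  115.04047659 101.87809195] [ 8.84980845e-02  1.72615879e-01  1.96160761e+00 -1.83097191e-03
  1.00394055e+00 -1.36289978e+00]
2736 ((502.8695373535156, 115.03209686279297), 19.975357055664062)
```

View pics/w4.png

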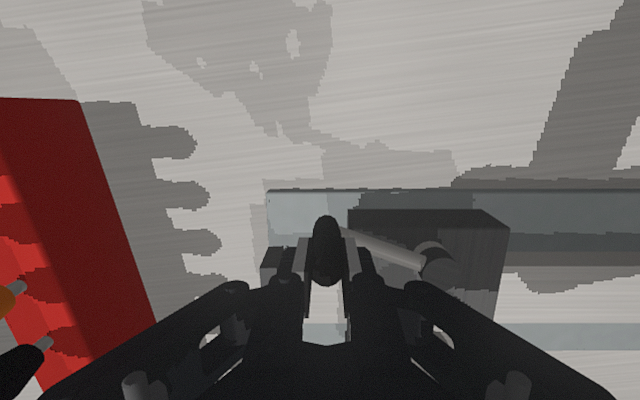

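The knob sits at the near edge of the pads (325,250): the TCP is about 7 mm past its axis because a row was cut short. I'll re-grip centred.

```bash
python3 -m crank '[[0,0,0,0,0,0,0.03],[0,0,0,0,0,0,0.03],[0.0035,0,0,0,0,0,0.03],[0.007,0,0,0,0,0,0.03],[0.007,0,0,0,0,0,0.01],[0.007,0,0,0,0,0,0.01],[0.007,0,0,0,0,0,0.01],[0.007,0,0,0,0,0,0.01]]' 30
```

```text
time: 12.8
ee_pos: [499.9, 116.4, 99.8]
tool_rot: [-0.001, 0.059, 0.998, -0.0]
ft_force: [-4.1, -1.4, 1.7]
opening: 0.179
grasp_force: 29.7
```

```bash
python3 -m crank '[[0.0098,0.0046,0,0,0,0,0.01],[0.0188,0.0109,0,0,0,0,0.01],[0.0262,0.018,0,0,0,0,0.01],[0.0326,0.0262,0,0,0,0,0.01],[0.0378,0.0353,0,0,0,0,0.01],[0.0415,0.045,0,0,0,0,0.01],[0.0437,0.0566,0,0,0,0,0.01],[0.044,0.0678,0,0,0,0,0.01]]' 30
python3 -m crank '[[0,0,0,0,0,0,0.01],[0,0.0008,0,0,0,0,0.01],[0,0.0008,0,0,0,0,0.01],[0,0.0008,0,0,0,0,0.05],[0,0.0008,0,0,0,0,0.05],[0,0.0008,0,0,0,0,0.05],[0,0.0008,-0.035,0,0,0,0.06],[0,0.0008,-0.07,0,0,0,0.0854]]' 30
python3 - <<'E'
from h import *
fy=np.array([.118,.993]);fx=np.array([.993,-.118])
for n in ["wrist","top","scene"]:
    p=env.capture(n); X,u,v=cloud(p); m=(X[:,2]>112)&(X[:,2]<127); a=X[:,:2]@fx;b=X[:,:2]@fy
    for nm,c in (("sp",(594,170)),("kn",(464,186))):
        k=m&(np.hypot(X[:,0]-c[0],X[:,1]-c[1])<22)
        if k.sum(): 
            c,r=cv2.minEnclosingCircle(X[k][:,:2].astype(np.float32)); c=np.array(c); print(n,nm,k.sum(),c,r,"fixture",c@fx,c@fy)
    m=(X[:,2]>54)&(X[:,2]<70)&(b>225)&(b<255)
    for lo,hi in [(622,629),(633,650)]:
        k=m&(a>=lo)&(a<hi)&((X[:,2]>60.5)|(lo>630))
        if k.sum(): print(n,k.sum(),round((b[k].min()+b[k].max())/2,2),round(b[k].mean(),2))
s=env.read_state();print(s["ee_pos"],s["time"])
E
```

```text
time: 13.6
ee_pos: [463.7, 187.0, 99.8]
tool_rot: [-0.002, 0.06, 0.998, -0.003]
ft_force: [-4.5, -9.6, 3.5]
opening: 0.177
grasp_force: 31.6
time: 14.4
ee_pos: [464.5, 189.8, 169.8]
tool_rot: [-0.001, 0.059, 0.998, -0.0]
ft_force: [1.1, 0.3, 1.0]
opening: 0.852
grasp_force: 0.0
wrist kn 442 [471.6229248  188.00778198] 8.097518920898438 fixture 446.13664605712887 242.34323263549805
top sp 7 [595.8572998  190.38278198] 5.382314682006836 fixture 569.2211304321289 259.36126388549803
top 20 237.01 237.02
scene sp 1 [597.33843994 188.82791138] 9.999999747378752e-05 fixture 570.8753773193359 257.9920519104004
scene kn 28 [474.26358032 187.44932556] 8.082723617553711 fixture 448.82471484375 242.1002827606201
scene 27 238.23 238.95
[468.43881625 190.78527939 173.80063429] 14.55
```

```bash
python3 -m crank '[[0,0,-0.02,0,0,0,0.0854],[-0.02,0,-0.04,0,0,0,0.0854],[-0.05,0,-0.05,0,0,0,0.0854],[-0.08,0,-0.05,0,0,0,0.0854],[-0.11,0,-0.05,0,0,0,0.0854],[-0.13,0,-0.05,0,0,0,0.0854],[-0.13,0,-0.05,0,0,0,0.0854],[-0.13,0,-0.05,0,0,0,0.0854]]' 30
cat > fin.py <<'E'
from h import *
fy=np.array([.118,.993]);fx=np.array([.993,-.118])
for n in ["wrist","top","scene"]:
    p=env.capture(n); X,u,v=cloud(p); m=(X[:,2]>112)&(X[:,2]<127); a=X[:,:2]@fx;b=X[:,:2]@fy
    for nm,c in (("sp",(594,170)),("kn",(466,186))):
        k=m&(np.hypot(X[:,0]-c[0],X[:,1]-c[1])<26)
        if k.sum():
            c,r=cv2.minEnclosingCircle(X[k][:,:2].astype(np.float32)); c=np.array(c); print(n,nm,k.sum(),c,round(r,1),"fixture",c@fx,c@fy)
    m=(X[:,2]>54)&(X[:,2]<70)&(b>225)&(b<255)
    for lo,hi in [(622,629),(633,650)]:
        k=m&(a>=lo)&(a<hi)&((X[:,2]>60.5)|(lo>630))
        if k.sum(): print(n,k.sum(),round((b[k].min()+b[k].max())/2,2),round(b[k].mean(),2))
    cv2.imwrite(f"pics/f_{n}.png",p["img"])
s=env.read_state();print(s["ee_pos"],s["time"])
E
python3 fin.py
```

```text
time: 15.35
ee_pos: [593.7, 174.3, 218.6]
tool_rot: [-0.002, 0.06, 0.998, -0.0]
ft_force: [0.8, 1.4, -1.1]
opening: 1.0
grasp_force: 0.0
wrist sp 142 [596.25860596 193.61929321] 9.4 fixture 569.2377191162109 262.6224736633301
wrist kn 460 [471.9414978  187.87358093] 7.9 fixture 446.46882476806644 242.24756260681153
wrist 176 238.94 239.0
top sp 1 [588.67590332 194.37934875] 0.0 fixture 561.6184088439941 262.48244990539547
top 20 237.19 237.04
scene sp 9 [599.12133789 193.23181152] 7.2 fixture 572.1261347656249 262.5755067138672
scene kn 7 [474.85079956 193.08703613] 4.7 fixture 448.74257369995115 247.76782122802734
scene 27 238.97 239.47
[593.23090626 174.69841588 219.50387355] 15.5
```

The spindle seems to have shifted along the rail, so I'll re-measure numerically with a wider window.

```bash
sed -i 's/("sp",(594,170))/("sp",(598,206))/; s/(b>225)&(b<255)/(b>225)\&(b<300)/' fin.py; python3 fin.py
```

```text
wrist sp 900 [597.58746338 203.11514282] 14.2 fixture 569.4367642822266 272.2086575012207
wrist kn 453 [471.76971436 187.94290161] 8.0 fixture 446.29006396484374 242.29612759399413
wrist 29 272.53 272.51
wrist 161 238.78 238.93
top sp 5 [586.6842041  199.02362061] 5.3 fixture 559.0926274414062 266.85919134521487
top 20 237.08 237.27
scene sp 93 [597.95709229 202.12411499] 15.0 fixture 569.9207470703125 271.2681830749512
scene kn 7 [472.20135498 191.79449463] 5.2 fixture 446.2641951293945 246.1716930541992
scene 7 273.98 274.0
scene 27 238.33 239.23
[593.78502048 174.70556027 220.24961654] 15.65
```

The carriage was dragged +33 mm while the lever swung back, and the lever stopped at about 0.44 rad, because the gripped knob couldn't turn between the pads. I'll re-open it fully with the tool turning along with the lever, then realign and lock the same way.

```bash
python3 -m crank '[[0.03,0,0,0,0,0,0.05],[0.06,0,0,0,0,0,0.05],[0.09,0,0,0,0,0,0.05],[0.115,-0.001,0.01,0,0,0,0.05],[0.1225,-0.001,0.04,0,0,0,0.05],[0.1225,-0.001,0.08,0,0,0,0.05],[0.1225,-0.001,0.12,0,0,0,0.05],[0.1225,-0.001,0.12,0,0,0,0.05]]' 30
python3 -m crank '[[0,0,0,0,0,0,0.05],[0,0,0,0,0,0,0.01],[0,0,0,0,0,0,0.01],[0,0,0,0,0,0,0.01],[0,0,0,0,0,0,0.01],[0,0,0,0,0,0,0.01],[0,0,0,0,0,0,0.01],[0,0,0,0,0,0,0.01]]' 30
```

```text
time: 16.45
ee_pos: [466.9, 186.7, 94.8]
tool_rot: [-0.006, 0.059, 0.998, -0.002]
ft_force: [-0.9, 0.1, -0.2]
opening: 0.586
grasp_force: 0.0
time: 17.25
ee_pos: [474.7, 188.2, 102.9]
tool_rot: [0.002, 0.059, 0.998, 0.0]
ft_force: [-0.9, -1.1, 7.0]
opening: 0.179
grasp_force: 29.5
```

```bash
python3 -m crank '[[-0.0032,-0.006,0,0,0,-5.6,0.01],[-0.0071,-0.0118,0,0,0,-11.3,0.01],[-0.0115,-0.0172,0,0,0,-17,0.01],[-0.0165,-0.0221,0,0,0,-22.7,0.01],[-0.0219,-0.0265,0,0,0,-28.5,0.01],[-0.0278,-0.0304,0,0,0,-34.2,0.01],[-0.0346,-0.0339,0,0,0,-40.5,0.01],[-0.0411,-0.0364,0,0,0,-46.2,0.01]]' 30
python3 -m crank '[[0,0,0,0,0,0,0.01],[0,0,0,0,0,0,0.05],[0,0,0,0,0,0,0.05],[0,0,0,0,0,0,0.05],[0,0,-0.04,0,0,0,0.05],[0,0,-0.08,0,0,0,0.05],[0,0,-0.1,0,0,0,0.05],[0,0,-0.1,0,0,0,0.05]]' 30
cat fin.py | sed 's/(466,186)/(510,145)/; s/(b<300)/(b<330)/' > fin2.py; python3 fin2.py; python3 -c "
from h import *; print(env.read_state()['tool_rot'])"
```

```text
time: 18.05
ee_pos: [511.0, 148.3, 102.9]
tool_rot: [0.002, -0.339, 0.941, 0.001]
ft_force: [-2.4, 4.3, 6.0]
opening: 0.176
grasp_force: 29.5
time: 18.85
ee_pos: [511.9, 147.3, 204.4]
tool_rot: [0.004, -0.337, 0.942, -0.001]
ft_force: [-0.3, -1.0, 0.4]
opening: 0.588
grasp_force: 0.0
wrist sp 774 [596.98126221 203.21205139] 14.1 fixture 568.8233713073731 272.23335597229004
wrist kn 334 [508.83551025 146.54943848] 8.1 fixture 487.9808279418945 205.5661826171875
wrist 22 272.89 272.59
top sp 22 [604.53991699 202.77032471] 9.8 fixture 576.3812392578126 272.68664263916014
top 7 269.83 270.39
top 21 237.49 237.02
scene sp 92 [598.47015381 203.20352173] 14.6 fixture 570.3028471679687 272.4005752258301
scene kn 30 [511.48306274 146.09713745] 8.3 fixture 490.66321908569336 205.42945889282225
scene 7 274.52 274.93
scene 26 238.47 239.21
[508.12323279 146.73113994 198.69002452] 19.0
[-1.30865803e-03 -3.36965507e-01  9.41516058e-01  2.16041529e-04]
```

```bash
python3 -m crank '[[-0.012,-0.0015,0,0,0,7,0.06],[-0.03,-0.003,0,0,0,14,0.06],[-0.05,-0.0055,0,0,0,21,0.06],[-0.07,-0.008,0,0,0,28,0.06],[-0.09,-0.011,0,0,0,35,0.06],[-0.1016,-0.0125,0,0,0,42,0.06],[-0.1016,-0.0125,0,0,0,46.2,0.06],[-0.1016,-0.0125,0,0,0,46.2,0.06]]' 60
python3 -m crank '[[0,0,0.03,0,0,0,0.06],[0,0,0.06,0,0,0,0.06],[0,0,0.09,0,0,0,0.06],[0,0,0.1,0,0,0,0.06],[0,0,0.1,0,0,0,0.02],[0,0,0.1,0,0,0,0.02],[0,0,0.1,0,0,0,0.02],[0,0,0.1,0,0,0,0.02]]' 60
python3 -c "
from h import *; print(env.read_state()['ee_pos'],env.read_state()['tool_rot'])"
```

```text
time: 19.8
ee_pos: [594.4, 201.6, 197.1]
tool_rot: [-0.003, 0.059, 0.998, -0.001]
ft_force: [-1.0, -0.9, -0.1]
opening: 0.706
grasp_force: 0.0
time: 20.6
ee_pos: [596.4, 202.6, 101.5]
tool_rot: [0.001, 0.059, 0.998, 0.001]
ft_force: [0.1, 3.6, -2.3]
opening: 0.305
grasp_force: 59.4
[596.36132966 202.64459907 101.52214495] [9.42498600e-04 5.92282868e-02 9.98243691e-01 8.09048354e-04]
```

```bash
python3 -m crank '[[0,-0.005,0,0,0,0,0.02],[0,-0.012,0,0,0,0,0.02],[0,-0.02,0,0,0,0,0.02],[0,-0.028,0,0,0,0,0.02],[0,-0.032,0,0,0,0,0.02],[0,-0.0342,0,0,0,0,0.02],[0,-0.0342,0,0,0,0,0.02],[0,-0.0342,0,0,0,0,0.02]]' 60
python3 al.py
```

```text
time: 21.4
ee_pos: [592.5, 169.8, 101.5]
tool_rot: [0.001, 0.059, 0.998, 0.002]
ft_force: [0.8, 6.2, -3.1]
opening: 0.312
grasp_force: 59.6
wrist [np.int64(10), np.float64(239.12), np.float64(238.92), np.int64(389), np.float64(238.78), np.float64(238.83)]
wrist [np.int64(10), np.float64(239.11), np.float64(238.92), np.int64(386), np.float64(238.82), np.float64(238.81)]
wrist [np.int64(9), np.float64(239.11), np.float64(238.9), np.int64(395), np.float64(238.81), np.float64(238.81)]
scene [np.int64(7), np.float64(237.79), np.float64(238.49), np.int64(26), np.float64(237.33), np.float64(238.71)]
scene [np.int64(7), np.float64(241.02), np.float64(241.18), np.int64(25), np.float64(238.59), np.float64(239.12)]
```

```bash
python3 -m crank '[[0,0.0006,0,0,0,0,0.02],[0,0.0006,0,0,0,0,0.05],[0,0.0006,0,0,0,0,0.05],[0,0.0006,0,0,0,0,0.05],[0,0.0006,-0.03,0,0,0,0.05],[0,0.0006,-0.06,0,0,0,0.05],[0,0.0006,-0.08,0,0,0,0.05],[0,0.0006,-0.08,0,0,0,0.05]]' 60
python3 al.py | head -3
python3 -m crank '[[0.01,-0.008,0,0,0,-7,0.05],[0.025,-0.02,0,0,0,-14,0.05],[0.04,-0.033,0,0,0,-21,0.05],[0.055,-0.046,0,0,0,-28,0.05],[0.07,-0.057,0,0,0,-35,0.05],[0.0805,-0.066,0,0,0,-42,0.05],[0.0805,-0.066,0,0,0,-46.2,0.05],[0.0805,-0.066,0,0,0,-46.2,0.05]]' 30
sed 's/(510,145)/(505,112)/;s/(598,206)/(593,170)/' fin2.py > fin3.py; python3 fin3.py
```

```text
time: 22.45
ee_pos: [594.9, 168.4, 185.1]
tool_rot: [0.004, 0.06, 0.998, 0.001]
ft_force: [-0.2, -0.5, 0.5]
opening: 0.587
grasp_force: 0.0
wrist [np.int64(35), np.float64(239.16), np.float64(238.87), np.int64(208), np.float64(239.22), np.float64(239.16)]
wrist [np.int64(36), np.float64(238.65), np.float64(238.69), np.int64(214), np.float64(238.72), np.float64(238.77)]
wrist [np.int64(37), np.float64(238.66), np.float64(238.82), np.int64(214), np.float64(239.2), np.float64(239.11)]
time: 23.5
ee_pos: [502.7, 112.1, 178.7]
tool_rot: [-0.001, -0.337, 0.942, 0.0]
ft_force: [0.3, -0.2, -0.5]
opening: 0.585
grasp_force: 0.0
wrist sp 284 [588.97729492 167.48422241] 12.7 fixture 565.091315612793 235.81115365600584
wrist kn 415 [504.81930542 112.82185364] 8.0 fixture 487.97259155273434 171.60077870178222
wrist 17 237.98 238.37
top sp 59 [595.22558594 167.46875   ] 13.2 fixture 571.2976943359374 236.53308789062498
top 7 237.76 237.63
top 21 236.86 237.04
scene sp 82 [595.06939697 169.67811584] 14.0 fixture 570.8818935241699 238.7085578765869
scene kn 29 [507.365448   113.26134491] 7.9 fixture 490.44905116271974 172.3376383590698
scene 8 239.31 239.33
scene 28 238.22 239.33
[503.73442889 112.41739399 179.48298916] 23.65
```

```bash
python3 -m crank '[[0,0,0.03,0,0,0,0.05],[0,0,0.06,0,0,0,0.05],[0,0,0.08,0,0,0,0.05],[0,0,0.08,0,0,0,0.03],[0,0,0.08,0,0,0,0.01],[0,0,0.08,0,0,0,0.01],[0,0,0.08,0,0,0,0.01],[0,0,0.08,0,0,0,0.01]]' 30
```

```text
time: 24.45
ee_pos: [504.8, 112.3, 101.0]
tool_rot: [0.001, -0.337, 0.942, -0.0]
ft_force: [0.9, -1.5, -3.2]
opening: 0.18
grasp_force: 30.0
```

```bash
python3 - <<'E'
import numpy as np
def rows(t0,t1,phi):  # phi: tool yaw rel. fixture (deg)
    th=np.linspace(t0,t1,9)[1:]; P=lambda t:70*np.array([-np.cos(t),-np.sin(t)])
    f=np.radians(phi); x=np.array([-np.cos(f),-np.sin(f)]); y=np.array([-np.sin(f),np.cos(f)])
    for t in th: d=P(t)-P(t0); print(round(d@x/1000,4),round(d@y/1000,4),round(-np.degrees(t-t0),1))
rows(1.25,.61,46.2); print(); rows(.61,-.03,46.2-np.degrees(.64))
E
```

```text
0.0022 0.0051 4.6
0.004 0.0105 9.2
0.0053 0.0159 13.8
0.0062 0.0214 18.3
0.0067 0.027 22.9
0.0067 0.0326 27.5
0.0063 0.0382 32.1
0.0054 0.0437 36.7

0.0022 0.0051 4.6
0.004 0.0105 9.2
0.0053 0.0159 13.8
0.0062 0.0214 18.3
0.0067 0.027 22.9
0.0067 0.0326 27.5
0.0063 0.0382 32.1
0.0054 0.0437 36.7
```

```bash
python3 -m crank '[[0.0022,0.0051,0,0,0,4.6,0.01],[0.004,0.0105,0,0,0,9.2,0.01],[0.0053,0.0159,0,0,0,13.8,0.01],[0.0062,0.0214,0,0,0,18.3,0.01],[0.0067,0.027,0,0,0,22.9,0.01],[0.0067,0.0326,0,0,0,27.5,0.01],[0.0063,0.0382,0,0,0,32.1,0.01],[0.0054,0.0437,0,0,0,36.7,0.01]]' 30
python3 - <<'E'
exec(open('fin3.py').read().replace('["wrist","top","scene"]','["scene","top","scene"]').replace('(505,112)','(472,145)'))
E
```

```text
time: 25.25
ee_pos: [472.5, 142.6, 100.9]
tool_rot: [0.001, -0.022, 1.0, -0.0]
ft_force: [0.6, -1.6, -2.8]
opening: 0.177
grasp_force: 30.0
scene sp 87 [594.77941895 168.6595459 ] 15.1 fixture 570.7141365966796 237.6629005126953
scene kn 67 [474.8354187  142.67843628] 21.0 fixture 454.67551528930665 197.71026663208008
scene 7 239.23 240.24
scene 27 239.07 239.0
top sp 84 [594.42999268 167.4728241 ] 14.1 fixture 570.5071894836426 236.44325346374512
top 7 237.6 237.67
top 20 236.95 236.91
scene sp 84 [594.45794678 169.82698059] 14.0 fixture 570.2571574401856 238.78422944641113
scene kn 65 [476.396698   143.29719543] 21.6 fixture 456.15285205078123 198.50892543029784
scene 5 239.47 239.72
scene 27 238.38 238.95
[472.10677501 143.20680512 100.89722223] 25.4
```

The carriage stayed put. Now the second half of the swing.

```bash
python3 -m crank '[[0.0022,0.0051,0,0,0,4.6,0.01],[0.004,0.0105,0,0,0,9.2,0.01],[0.0053,0.0159,0,0,0,13.8,0.01],[0.0062,0.0214,0,0,0,18.3,0.01],[0.0067,0.027,0,0,0,22.9,0.01],[0.0067,0.0326,0,0,0,27.5,0.01],[0.0063,0.0382,0,0,0,32.1,0.01],[0.0054,0.0437,0,0,0,36.7,0.01]]' 30
python3 - <<'E'
exec(open('fin3.py').read().replace('["wrist","top","scene"]','["scene","top","scene"]').replace('(505,112)','(463,185)'))
E
```

```text
time: 26.2
ee_pos: [464.4, 186.2, 100.9]
tool_rot: [-0.0, 0.293, 0.956, -0.0]
ft_force: [-2.7, -0.7, 0.6]
opening: 0.178
grasp_force: 30.4
scene sp 87 [594.15966797 169.57174683] 14.8 fixture 569.9910841674805 238.49558541870115
scene kn 29 [471.84170532 187.82110596] 17.4 fixture 446.37592288208003 242.18367944335938
scene 5 239.97 240.22
scene 28 238.25 239.18
top sp 78 [594.60772705 168.08135986] 13.9 fixture 570.6118724975586 237.06850213623048
top 5 236.22 237.03
top 20 237.17 236.92
scene sp 86 [595.60699463 170.07267761] 14.1 fixture 571.369169708252 239.1637942352295
scene kn 28 [471.49960327 185.587677  ] 17.7 fixture 446.2997601623535 239.9255164489746
scene 8 240.0 240.05
scene 26 238.78 239.12
[464.51321002 186.81048236 100.87162168] 26.35
```

```bash
python3 -m crank '[[0,0,0,0,0,0,0.05],[0,0,0,0,0,0,0.05],[0,0,0,0,0,0,0.05],[0,0,-0.03,0,0,0,0.05],[0,0,-0.07,0,0,0,0.07],[0,0,-0.11,0,0,0,0.085],[0,0,-0.15,0,0,0,0.085],[0,0,-0.15,0,0,0,0.085]]' 30
python3 - <<'E'
exec(open('fin3.py').read().replace('(505,112)','(463,185)'))
E
```

```text
time: 27.15
ee_pos: [469.2, 187.0, 257.9]
tool_rot: [0.006, 0.292, 0.956, 0.004]
ft_force: [0.9, 0.6, 0.0]
opening: 0.992
grasp_force: 0.0
wrist sp 537 [593.7600708  169.84616089] 14.4 fixture 569.5619033203126 238.72092611694336
wrist kn 226 [464.59686279 186.35610962] 7.8 fixture 439.3546638183594 239.87404666137695
wrist 14 238.93 239.3
wrist 118 238.91 239.09
top sp 81 [594.30084229 168.09887695] 13.7 fixture 570.3050689086914 237.04968420410157
top 6 236.67 237.12
top 21 237.06 237.04
scene sp 86 [595.27984619 169.74368286] 14.4 fixture 571.0831326904297 238.79849893188475
scene kn 29 [467.85946655 186.03352356] 8.3 fixture 442.6324945068359 239.93870594787597
scene 7 239.08 239.11
scene 28 238.55 239.18
[464.51349745 185.91293314 249.96382824] 27.3
```

The lever is locked and the pointer is aligned. Now over to the bearing.

```bash
python3 -m crank '[[-0.018,-0.026,0,0,0,3,0.0854],[-0.038,-0.054,0,0,0,6.5,0.0854],[-0.058,-0.083,0,0,0,10,0.0854],[-0.078,-0.111,0,0,0,13.5,0.0854],[-0.098,-0.139,0,0,0,17,0.0854],[-0.118,-0.168,0,0,0,20.5,0.0854],[-0.138,-0.196,0,0,0,24,0.0854],[-0.157,-0.223,0,0,0,28,0.0854]]' 60
python3 -m crank '[[-0.034,-0.017,0,0,0,4,0.0854],[-0.068,-0.034,0,0,0,8,0.0854],[-0.102,-0.052,0,0,0,12,0.0854],[-0.136,-0.069,0,0,0,16,0.0854],[-0.17,-0.086,0,0,0,20,0.0854],[-0.204,-0.103,0,0,0,24,0.0854],[-0.23,-0.117,0,0,0,28,0.0854],[-0.243,-0.123,0,0,0,28,0.0854]]' 60
python3 -m crank '[[0,0,0.01,0,0,0,0.0854],[0,0,0.02,0,0,0,0.0854],[0,0,0.03,0,0,0,0.0854],[0,0,0.03,0,0,0,0.0854],[0,0,0.03,0,0,0,0.0854],[0,0,0.03,0,0,0,0.0854],[0,0,0.03,0,0,0,0.0854],[0,0,0.03,0,0,0,0.0854]]' 60
cat > b.py <<'E'
from h import *
s=env.read_state(); print(s["time"],s["ee_pos"],s["tool_rot"],s["joint_positions"][5])
for n in ["wrist","top"]:
    p=env.capture(n); X,u,v=cloud(p); k=(X[:,2]>28)&(X[:,2]<42)&(np.hypot(X[:,0]-475,X[:,1]+359)<48)
    if k.sum(): print(n,k.sum(),cv2.minEnclosingCircle(X[k][:,:2].astype(np.float32)),X[k][:,2].mean(),p["img"][v[k],u[k]].mean(0))
E
python3 b.py
```

```text
time: 28.1
ee_pos: [468.5, -87.6, 247.7]
tool_rot: [-0.002, 0.516, 0.856, -0.0]
ft_force: [-0.5, 0.0, 0.7]
opening: 1.002
grasp_force: 0.0
time: 28.9
ee_pos: [474.1, -360.5, 247.4]
tool_rot: [-0.002, 0.708, 0.706, -0.0]
ft_force: [-0.2, 0.7, -0.6]
opening: 1.005
grasp_force: 0.0
time: 29.7
ee_pos: [475.8, -358.9, 220.9]
tool_rot: [0.001, 0.707, 0.707, 0.0]
ft_force: [-0.8, 0.1, 1.0]
opening: 1.002
grasp_force: 0.0
29.7 [ 475.82040117 -358.94416623  220.93339616] [6.10644299e-04 7.07059121e-01 7.07154174e-01 1.30517645e-05] -0.7641422810691738
wrist 1736 ((473.61090087890625, -359.7845764160156), 29.8823184967041) 35.107937420500406 [ 96.90610599  99.78456221 101.87269585]
top 229 ((473.9205322265625, -359.766357421875), 30.119077682495117) 35.729911674831065 [103.6419214  107.81659389 110.19650655]
```

The ring is steel grey and centred at (473.7,-359.8). Descending.

```bash
python3 -m crank '[[-0.001,-0.002,0.03,0,0,0,0.0854],[-0.001,-0.002,0.07,0,0,0,0.0854],[-0.001,-0.002,0.11,0,0,0,0.0854],[-0.001,-0.002,0.14,0,0,0,0.0854],[-0.001,-0.002,0.165,0,0,0,0.0854],[-0.001,-0.002,0.185,0,0,0,0.0854],[-0.001,-0.002,0.201,0,0,0,0.0854],[-0.001,-0.002,0.201,0,0,0,0.0854]]' 60
python3 -m crank '[[0,0,0,0,0,0,0.0854],[0,0,0,0,0,0,0.04],[0,0,0,0,0,0,0.04],[0,0,0,0,0,0,0.04],[0,0,0,0,0,0,0.04],[0,0,0,0,0,0,0.04],[0,0,0,0,0,0,0.04],[0,0,0,0,0,0,0.04]]' 60
```

```text
time: 30.6
ee_pos: [471.9, -358.4, 16.6]
tool_rot: [-0.003, 0.707, 0.707, -0.0]
ft_force: [-1.7, 0.3, -0.4]
opening: 1.0
grasp_force: 0.0
time: 31.4
ee_pos: [474.9, -361.2, 21.4]
tool_rot: [0.002, 0.707, 0.707, -0.0]
ft_force: [-0.2, 0.0, 5.8]
opening: 0.673
grasp_force: 65.4
```

```bash
python3 -m crank '[[0,0,-0.01,0,0,0,0.04],[0,0,-0.035,0,0,0,0.04],[0,0,-0.07,0,0,0,0.04],[0,0,-0.11,0,0,0,0.04],[0,0,-0.15,0,0,0,0.04],[0,0,-0.19,0,0,0,0.04],[0,0,-0.225,0,0,0,0.04],[0,0,-0.25,0,0,0,0.04]]' 80
python3 - <<'E'
from h import *
print(env.read_state()["ee_pos"])
for n in ["wrist","scene"]:
    p=env.capture(n); e=env.read_state()["ee_pos"]; X,u,v=cloud(p); 
    k=(np.hypot(X[:,0]-e[0],X[:,1]-e[1])<34)&(X[:,2]>e[2]-40)&(X[:,2]<e[2]+40)
    z=X[k][:,2]; print(n,e,np.percentile(z,[1,10,50,90,99]).round(1))
E
```

```text
time: 32.2
ee_pos: [473.5, -359.6, 271.7]
tool_rot: [0.001, 0.707, 0.707, 0.0]
ft_force: [0.6, -0.5, -2.7]
opening: 0.667
grasp_force: 86.4
[ 473.47622988 -359.63282223  271.67673542]
wrist [ 475.08250157 -361.15322063  276.3719399 ] [252.4 265.2 284.9 289.2 313.5]
scene [ 475.06649728 -361.16841116  274.04197203] [259.  265.2 286.8 294.9 311. ]
```

```bash
python3 -m crank '[[0.01,0.002,0,0,0,0,0.04],[0.03,0.006,0,0,0,0,0.04],[0.06,0.013,0,0,0,0,0.04],[0.095,0.021,0,0,0,0,0.04],[0.13,0.029,0,0,0,0,0.04],[0.165,0.037,0,0,0,0,0.04],[0.2,0.045,0,0,0,0,0.04],[0.235,0.053,0,0,0,0,0.04]]' 80
python3 -m crank '[[0.035,0.008,0,0,0,0,0.04],[0.07,0.016,0,0,0,0,0.04],[0.105,0.024,0,0,0,0,0.04],[0.14,0.032,0,0,0,0,0.04],[0.175,0.04,0,0,0,0,0.04],[0.21,0.048,0,0,0,0,0.04],[0.24,0.055,0,0,0,0,0.04],[0.26,0.06,0,0,0,0,0.04]]' 80
python3 -m crank '[[0.015,0.003,0,0,0,0,0.04],[0.027,0.005,0,0,0,0,0.04],[0.035,0.006,0,0,0,0,0.04],[0.036,0.006,0.01,0,0,0,0.04],[0.036,0.006,0.03,0,0,0,0.04],[0.036,0.006,0.05,0,0,0,0.04],[0.036,0.006,0.06,0,0,0,0.04],[0.036,0.006,0.06,0,0,0,0.04]]' 80
cat > c.py <<'E'
from h import *
for i in range(4): env.capture("top")
for n in ["wrist","top","scene"]:
    p=env.capture(n); e=env.read_state()["ee_pos"]; X,u,v=cloud(p)
    k=(np.hypot(X[:,0]-e[0],X[:,1]-e[1])<45)&(X[:,2]>e[2]+9)&(X[:,2]<e[2]+20)
    if k.sum()>5: print(n,k.sum(),cv2.minEnclosingCircle(X[k][:,:2].astype(np.float32)),np.percentile(X[k][:,2],[5,50,95]))
    k=(np.hypot(X[:,0]-594,X[:,1]-170)<25)&(X[:,2]>105)&(X[:,2]<128)
    if k.sum()>5: print(n,"spindle",k.sum(),cv2.minEnclosingCircle(X[k][:,:2].astype(np.float32)),X[k][:,2].max())
s=env.read_state(); print(s["time"],s["ee_pos"],s["tool_rot"],s["opening"],s["grasp_force"])
E
python3 c.py
```

```text
time: 33.1
ee_pos: [524.4, -121.8, 265.1]
tool_rot: [-0.003, 0.707, 0.707, -0.001]
ft_force: [0.1, 0.5, -3.4]
opening: 0.67
grasp_force: 86.3
time: 33.9
ee_pos: [583.9, 137.9, 264.7]
tool_rot: [-0.003, 0.706, 0.708, -0.003]
ft_force: [0.4, -0.8, -2.9]
opening: 0.668
grasp_force: 86.3
time: 34.7
ee_pos: [590.7, 170.1, 206.3]
tool_rot: [-0.001, 0.708, 0.707, -0.002]
ft_force: [-1.3, -0.3, -3.8]
opening: 0.668
grasp_force: 86.3
wrist 10880 ((592.7235107421875, 177.4525146484375), 42.404876708984375) [221.97108707 224.32161809 226.48432057]
wrist spindle 128 ((592.9647216796875, 177.4901123046875), 10.942309379577637) 119.27905582523259
scene 216 ((596.8311157226562, 175.9800262451172), 39.37216567993164) [220.82132808 225.89175595 229.16858169]
scene spindle 100 ((595.1663208007812, 169.56500244140625), 14.684808731079102) 124.12205548778269
35.05 [593.35525664 171.2379218  210.59754196] [6.91360283e-04 7.07187124e-01 7.07025465e-01 9.40725965e-04] 0.6692072002373282 86.30953174084425
```

```bash
cat > d.py <<'E'
from h import *
from scipy.optimize import least_squares
for n in ["wrist","wrist","scene","scene","top"]:
    p=env.capture(n); e=env.read_state()["ee_pos"]; X,u,v=cloud(p); zt=e[2]+14.5
    k=(np.hypot(X[:,0]-e[0],X[:,1]-e[1])<30)&(abs(X[:,2]-zt)<4); Q=X[k]; 
    if k.sum()<20: print(n,"few"); continue
    c=e[:2].copy()
    for it in range(3):
        d=Q[:,:2]-c; r=np.hypot(*d.T); th=np.arctan2(d[:,1],d[:,0]); B=[]
        for t in np.arange(-np.pi,np.pi,.2):
            m=abs(np.angle(np.exp(1j*(th-t))))<.1
            if m.sum()>2: B.append(Q[m][r[m].argmin(),:2])
        B=np.array(B); s=least_squares(lambda q:np.hypot(B[:,0]-q[0],B[:,1]-q[1])-q[2],[*c,16],loss="soft_l1"); c=s.x[:2]
    A=np.c_[Q[:,:2]-c,np.ones(len(Q))]; w=np.linalg.lstsq(A,Q[:,2],rcond=None)[0]
    print(n,len(B),s.x.round(2),"rms",np.sqrt(2*s.cost/len(B)).round(2),"tilt deg",np.degrees(w[:2]).round(2),"ztop",w[2].round(1),e.round(1))
E
python3 d.py
```

```text
wrist 32 [592.47 172.86  15.55] rms 0.16 tilt deg [-0.02  0.28] ztop 224.1 [593.2 171.3 210.4]
wrist 32 [592.31 172.89  15.57] rms 0.14 tilt deg [0.05 0.28] ztop 223.9 [593.  171.3 210.1]
scene 20 [593.79 173.18  16.15] rms 1.04 tilt deg [-0.61  0.53] ztop 225.1 [592.9 171.2 209.9]
scene 20 [593.67 172.74  16.65] rms 0.92 tilt deg [0.14 0.34] ztop 224.9 [592.7 171.2 209.7]
top few
```

```bash
python3 -m crank '[[-0.0015,0.001,0.01,0,0,0,0.04],[-0.003,0.0015,0.02,0,0,0,0.04],[-0.003,0.0015,0.03,0,0,0,0.04],[-0.003,0.0015,0.04,0,0,0,0.04],[-0.003,0.0015,0.047,0,0,0,0.04],[-0.003,0.0015,0.052,0,0,0,0.04],[-0.003,0.0015,0.055,0,0,0,0.04],[-0.003,0.0015,0.055,0,0,0,0.04]]' 80
python3 -m crank '[[0,0,0,0,0,0,0.04],[0,0,0,0,0,0,0.04],[0,0,0,0,0,0,0.04],[0,0,0,0,0,0,0.04],[0,0,0,0,0,0,0.04],[0,0,0,0,0,0,0.04],[0,0,0,0,0,0,0.04],[0,0,0,0,0,0,0.04]]' 80
python3 d.py
python3 - <<'E'
from h import *
for n in ["wrist","scene"]:
    p=env.capture(n); X,u,v=cloud(p)
    k=(np.hypot(X[:,0]-594,X[:,1]-170)<25)&(X[:,2]>112)&(X[:,2]<126)
    if k.sum()>5: print(n,"spindle top",k.sum(),cv2.minEnclosingCircle(X[k][:,:2].astype(np.float32)),X[k][:,2].mean())
    k=(np.hypot(X[:,0]-594,X[:,1]-170)<34)&(X[:,2]>100)&(X[:,2]<175)
    print(np.histogram(X[k][:,2],bins=np.arange(100,176,5))[0])
E
```

```text
time: 36.1
ee_pos: [593.9, 168.2, 153.8]
tool_rot: [-0.0, 0.707, 0.707, -0.0]
ft_force: [0.3, 0.1, -3.8]
opening: 0.67
grasp_force: 86.3
time: 36.9
ee_pos: [594.0, 168.2, 154.2]
tool_rot: [-0.0, 0.707, 0.707, -0.0]
ft_force: [-0.4, -0.4, -4.1]
opening: 0.67
grasp_force: 86.3
wrist 32 [593.19 169.86  15.57] rms 0.14 tilt deg [-0.08  0.21] ztop 167.7 [594.  168.2 154.2]
wrist 32 [593.13 169.78  15.57] rms 0.17 tilt deg [-0.02  0.28] ztop 167.7 [594.  168.2 154.2]
scene 19 [594.45 169.66  17.05] rms 1.08 tilt deg [-0.46 -0.49] ztop 169.4 [594.1 168.2 154.2]
scene 18 [594.73 169.27  16.81] rms 1.03 tilt deg [-1.23  1.71] ztop 168.8 [594.1 168.2 154.2]
top few
wrist spindle top 136 ((593.519775390625, 158.3587188720703), 7.952832221984863) 119.05778804576019
[   0    0    0  107   29    0  172  523  592  680  829  889 1045 9737
  387]
[  8  10   4   0   0   0   3  26  23  28  24  26  22 107  62]
```

```bash
python3 -m crank '[[0,0.0003,0.001,0,0,0,0.04],[0,0.0006,0.002,0,0,0,0.04],[0,0.0006,0.0025,0,0,0,0.04],[0,0.0006,0.0025,0,0,0,0.04],[0,0.0006,0.0025,0,0,0,0.04],[0,0.0006,0.0025,0,0,0,0.04],[0,0.0006,0.0025,0,0,0,0.04],[0,0.0006,0.0025,0,0,0,0.04]]' 80
python3 d.py | head -3
python3 - <<'E'
exec(open('fin3.py').read().replace('(505,112)','(463,185)').replace('"wrist",',''))
E
```

```text
time: 38.05
ee_pos: [594.7, 168.2, 151.8]
tool_rot: [0.0, 0.707, 0.707, 0.0]
ft_force: [0.9, -0.2, -3.1]
opening: 0.672
grasp_force: 86.3
wrist 32 [593.86 169.7   15.52] rms 0.13 tilt deg [-0.12  0.24] ztop 165.3 [594.7 168.2 151.8]
wrist 32 [593.85 169.79  15.5 ] rms 0.16 tilt deg [-0.04  0.22] ztop 165.3 [594.7 168.2 151.8]
scene 18 [595.06 169.3   16.78] rms 0.66 tilt deg [-0.8   0.52] ztop 166.6 [594.7 168.2 151.8]
scene kn 31 [466.68692017 187.10472107] 8.0 fixture 441.3417546386719 240.8640446014404
scene 7 239.71 240.16
scene 28 238.61 239.43
[594.65599026 168.1538664  151.72155433] 38.4
```

Centred over the spindle at (593.9,169.7), level within 0.3°, with about 10 mm of air. The lever is locked and the arm is still. Handing in.

```bash
python3 -c "
from rig import env; print(env.sign_off())"
```

```text
the job is handed in; nothing more can be done
None
```

The job is handed in at about 38 s: the lever is locked, the pointer lines up with the mark to within about 0.5 mm, and the steel bearing is held level over the spindle with about 10 mm of air under it, but the first lock attempt dragged the carriage 33 mm, so I re-opened the lever fully, realigned and locked again.

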